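# Make up three sugar gift kits

### The arm

A 7-joint arm with a two-finger parallel gripper is mounted at the origin on the work surface. World frame = base frame: x ahead of the robot, y to its left, z up, the work surface at z = 0. Lengths are in mm, angles in rad, forces in N, time in s.
With the tool pointing down it reaches from about 400 to 850 mm from the base axis. Payload 10.4 kg.
Tool frame: the origin (TCP) lies midway between the tips of the shut fingers; the grasp point (between the pads) lies 19 mm behind it; z points along the fingers, y is the line along which they close (so a half turn about z gives the same grasp; the last joint's range is limited). The gripper opens to 87 mm and grips with 3 to 60 N. Pads are 19 mm wide; open, the fingers measure 117 mm over their backs; the gripper's body (75 mm by 190 mm) begins 51 mm behind the grasp point.
Start: joints at [1.134, 0.332, -0.065, 1.46, 0.022, 1.35, -0.088], TCP at [251.331, -572.263, 222.576] pointing down, gripper open.
Joint ranges: [-2.6, 2.6], [-0.5, 2.12], [-1.47, 1.34], [0.16, 2.42], [-1.27, 4.41], [0.06, 2.06], [-2.6, 2.6]. Speed limits (rad/s): [2.22, 2.22, 2.79, 2.79, 3.14, 3.14, 3.14].

### API

Orientations are given as a unit quaternion [w, x, y, z].
In Python, from rig import manip gives the robot as it stands. The module is installed in compiled form; this text tells all that it offers.
- The arm moves only by the tool step_arm, never from a script. Its argument "moves" is a list of rows, each an object of numbers: "dx", "dy", "dz": the shift along the tool's x, y, z in m; "roll": the turn about the tool's z in units of 6 degrees (1.0 is 6 degrees); "hand": the finger opening in m, from 0 to 0.087. A call has 1 to 20 rows; each row is the pose to reach, as a shift and turn from the pose commanded when the call began, along the tool's axes at that moment; what a row does not reach only later rows make up. A row lasts 1/8 s, in which the tool goes at most 62.5 mm and 10.7 degrees, less where a joint would pass 70% of its speed; a pose out of reach is approached as far as the arm can. A call with a gripper value outside its range is refused whole. The fingers move at their own pace and stop on an object; "force" is the grip in N (left out, the last holds). Time passes only in rows, so rows that repeat a pose let the fingers close. It gives the time, the measured TCP pose, the force, the opening and the grip force at its end, in the units of the state.
- manip.get_state(): the state, without advancing time (a new reading comes with each control period).
- manip.camera(name): name is "side" or "top"; returns the picture (420x560x3 uint8, blue, green, red); there is no depth.
- manip.camera_params(name): a dict with "vfov" (degrees; the focal length in pixels is half the picture's height over the tangent of half this angle, whatever the lens; pixels are square), "cx", "cy" (the principal point, pixels), "xyz" and "attitude" of the camera in the world. Camera axes: x right, y down, z forward; pixel columns grow to the right and rows downward; lengths in mm; the calibration is good to about 2 mm. A picture is of the moment at which its call begins. camera_params takes no time and is no camera call.
- manip.job_done(): hands the job in; it is judged then, once.
The state is a dict: "t": time; "joint_positions": joint angles; "qd": joint speeds; "joint_efforts": joint torques, N m; "eef_pos": TCP position; "ee_rot": TCP orientation; "force": force on the tool from outside, world axes, zero at the start; "moment": the same for the moment, N m; "gripper_width": finger opening in mm; "gripper_force": force on a finger pad.
Only numpy, scipy, OpenCV 4.12 (cv2) and the standard library are available. Lean on these libraries where they do the work, as an engineer would, in place of code of your own. Each camera call takes 0.05 s, during which the arm holds its last target. There are 200 camera calls.

### The job

Make up the three gift trays from the stock: the blue tray gets the dark cake and the syrup jar, the yellow tray the golden cake and the wooden pestle, and the green tray, which already has its cake, just the red spice tin. Each cake lies flat in the wide bay of its tray and each other item stands upright in the narrow bay, all right down on the tray floor. Leave the tape roll and the steel shaker where they are.

Things in the scene. Friction and masses are not known exactly. Their poses are not given: they have to be found in the camera images.
- cake_dark: very dark brown, nearly black, round raw-sugar cake, a flat disc 60 mm in diameter and 34 mm high with faint cracks on top, lying flat; origin at the centre of its underside, z up. Firm; 0.09 to 0.17 kg.
- cake_golden: pale golden-yellow round raw-sugar cake, same shape as the dark one: 60 mm in diameter, 34 mm high, lying flat; origin at the centre of its underside, z up.
- syrup_jar: small closed round amber-glass jar of syrup with a white lid, standing upright: 46 mm in diameter, lid 44 mm, 60 mm high in all; origin at the centre of its underside, z up.
- pestle: plain light-wood pestle for crushing sugar, standing upright on its round foot: foot 46 mm in diameter and 12 mm high, tapering into a straight round shaft 30 mm in diameter from 18 mm up to the top at 68 mm; origin at the centre of its underside, z up.
- spice_tin: red rectangular spice tin with a small steel disc on top, standing upright: 34 mm along its x, 50 mm along its y, 59 mm high; origin at the centre of its underside, z up. It stands turned by up to 0.6 rad.
- tape_roll: blue roll of tape lying flat among the stock, 60 mm in diameter with a 38 mm hole, 25 mm high; a loose bystander, not for any kit; origin at the centre of its underside. The seven loose things stand on the table in one row, in any order, centres at least 88 mm apart; the trays lie beyond.
- shaker: steel sugar shaker with a conical top, 52 mm in diameter, 62 mm high, standing among the stock; a loose bystander, not for any kit; origin at the centre of its underside.
- tray_blue: shallow white tray with a blue end bar, fixed, 88 (x) by 172 (y) mm. Origin at table level, z up. Floor top at 4 mm; rim and divider tops at 12 mm. Wide bay 80 x 80 mm inside, centre x 0, y -38 mm. Narrow bay 80 (x) by 72 (y) mm inside, centre x 0, y +42 mm, beside the blue bar. Both bays empty. Turned up to 0.25 rad.
- tray_yellow: shallow white tray with a yellow end bar, fixed, 88 (x) by 172 (y) mm. Origin at table level, z up. Floor top at 4 mm; rim and divider tops at 12 mm. Wide bay 80 x 80 mm inside, centre x 0, y -38 mm. Narrow bay 80 (x) by 72 (y) mm inside, centre x 0, y +42 mm, beside the yellow bar. Both bays empty. Turned up to 0.25 rad.
- tray_green: shallow white tray with a green end bar, fixed, 88 (x) by 172 (y) mm. Origin at table level, z up. Floor top at 4 mm; rim and divider tops at 12 mm. Wide bay 80 x 80 mm inside, centre x 0, y -38 mm. Narrow bay 80 (x) by 72 (y) mm inside, centre x 0, y +42 mm, beside the green bar. A medium-brown cake (60 mm wide, 34 mm high) is fixed in its wide bay. Turned up to 0.25 rad.

How it is judged:
By the outcome, as a careful person would: the job done as asked, in the order asked, and still so for the second after the job is handed in, with the robot touching nothing.
It also fails if it takes over 112 s, if anything falls off the work surface, if the arm or the gripper's body presses on something with over 40 N, if the wrist force passes 120 N, or if a joint passes its speed limit or range.

## Working session

There is one attempt and no reset: what is moved stays moved. The work goes in short steps, Python scripts to look and compute and a tool call to move; the robot and the scene stay as the last step left them, time stands still between calls to the robot, and variables do not carry over. Pictures are saved under pics/ and viewed, at most 14 in all, crops included, and the job is handed in when it is done.

Besides the shell and the picture viewer there is one more tool, called after ">>>" as name([rows], argument=value, ...), one row to a line, values as JSON. step_arm: Moves the arm, as the interface text tells. Its arguments: {"type":"object","properties":{"moves":{"type":"array","items":{"type":"object","properties":{"dx":{"type":"number"},"dy":{"type":"number"},"dz":{"type":"number"},"roll":{"type":"number"},"hand":{"type":"number"}}}},"force":{"type":"number"}},"required":["moves"]}

```bash
mkdir -p pics; python3 - <<'E'
from rig import manip
import cv2
for n in("top","side"):
    cv2.imwrite(f"pics/{n}0.png",manip.camera(n)); print(manip.camera_params(n))
s=manip.get_state(); print({k:s[k] for k in("t","eef_pos","ee_rot","gripper_width","force")})
E
```

```text
{'vfov': 42.966735109259254, 'cx': 271.299307953205, 'cy': 212.94721649971234, 'xyz': array([ 384.85508467,    6.28310071, 1343.5087084 ]), 'attitude': array([-0.04238332,  0.70992982, -0.70191555,  0.03895988])}
{'vfov': 56.26574245348374, 'cx': 272.5786480163954, 'cy': 206.0972193774572, 'xyz': array([ 488.26542422, -636.10236264,  769.49397099]), 'attitude': array([-0.35952658,  0.93212267, -0.03859841,  0.01995316])}
{'t': 0.1, 'eef_pos': array([ 251.16891721, -571.93906138,  221.83361658]), 'ee_rot': array([-6.13058683e-04,  9.78673489e-01,  2.05421037e-01, -1.54714743e-04]), 'gripper_width': 87.10230534064742, 'force': array([ 0.00915752, -0.45816648, -0.87064673])}
```

View pics/top0.png

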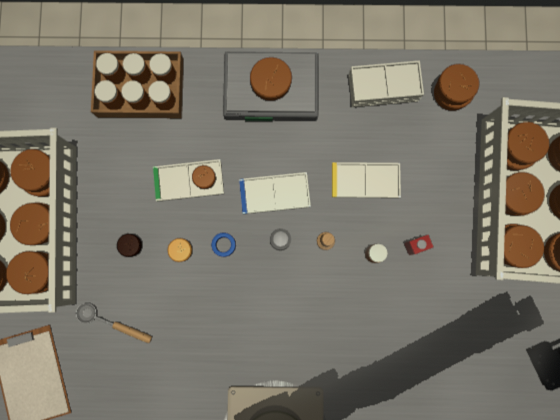

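View pics/side0.png

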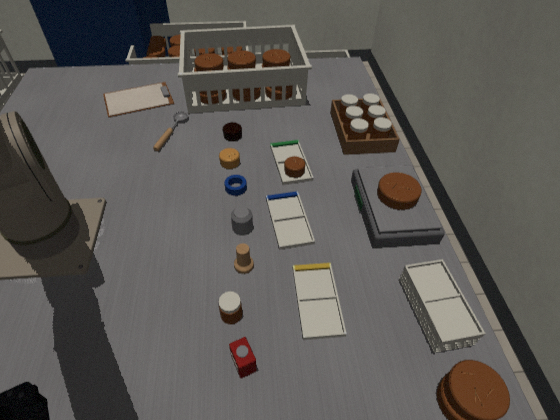

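The top view shows, left to right: dark cake (129,245), golden cake (180,250), tape (223,245), shaker (280,239), pestle (326,240), jar (377,253) and tin (421,244). The trays are green (188,181), blue (275,193) and yellow (366,181), with their bars on the left (+y). The side view shows the same row from top to bottom. Next come enlarged crops and colour values.

```bash
cat > h.py <<'E'
import numpy as np, cv2
from rig import manip
from scipy.spatial.transform import Rotation as R
P={n:manip.camera_params(n) for n in("top","side")}
def ray(n,uv):
    p=P[n]; f=210/np.tan(np.radians(p["vfov"]/2)); w=p["attitude"]
    d=R.from_quat([w[1],w[2],w[3],w[0]]).apply([(uv[0]-p["cx"])/f,(uv[1]-p["cy"])/f,1])
    return np.array(p["xyz"]),d/np.linalg.norm(d)
def plane(n,uv,z):
    o,d=ray(n,uv); return o+d*(z-o[2])/d[2]
def tri(a,b):
    o1,d1=ray("top",a);o2,d2=ray("side",b)
    s=np.linalg.lstsq(np.c_[d1,-d2],o2-o1,rcond=None)[0]
    p,q=o1+s[0]*d1,o2+s[1]*d2
    return (p+q)/2,np.linalg.norm(p-q)
def proj(n,X):
    p=P[n]; f=210/np.tan(np.radians(p["vfov"]/2)); w=p["attitude"]
    c=R.from_quat([w[1],w[2],w[3],w[0]]).inv().apply(np.array(X,float)-p["xyz"])
    return np.array([c[0]/c[2]*f+p["cx"],c[1]/c[2]*f+p["cy"]])
E
python3 - <<'E'
import cv2
t=cv2.imread("pics/top0.png");s=cv2.imread("pics/side0.png")
cv2.imwrite("pics/topc.png",cv2.resize(t[150:270,110:440],None,fx=2.4,fy=2.4,interpolation=cv2.INTER_CUBIC))
c=cv2.rotate(s[115:385,210:350],cv2.ROTATE_90_COUNTERCLOCKWISE)
cv2.imwrite("pics/sidec.png",cv2.resize(c,None,fx=2.9,fy=2.9,interpolation=cv2.INTER_CUBIC))
h=cv2.cvtColor(t,cv2.COLOR_BGR2HSV);g=cv2.cvtColor(s,cv2.COLOR_BGR2HSV)
for n,a,b in(("dark",(129,245),(232,130)),("gold",(180,250),(230,155)),("pest",(326,240),(244,250)),("jar",(377,253),(230,302)),("tin",(413,246),(245,365)),("table",(150,300),(150,200)),("gbar",(156,184),(285,143)),("bbar",(243,197),(282,196)),("ybar",(335,180),(312,267)),("white",(300,190),(285,210))):
    print(n,h[a[1],a[0]],g[b[1],b[0]])
E
```

```text
dark [ 10 142  52] [  9 198  27]
gold [ 20 133 197] [ 17 154 157]
pest [ 17 120 176] [ 17 112 137]
jar [ 32  31 209] [ 20  26 175]
tin [  2 173 146] [  0 218  83]
table [ 27  18 127] [ 10   7 107]
gbar [ 66 150 136] [ 66 147  92]
bbar [108 162 146] [109 211  87]
ybar [ 24 166 210] [ 23 166 155]
white [ 30  32 212] [ 23  25 173]
```

View pics/topc.png

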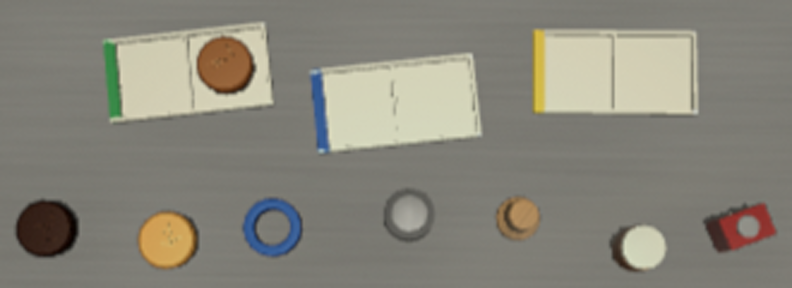

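View pics/sidec.png

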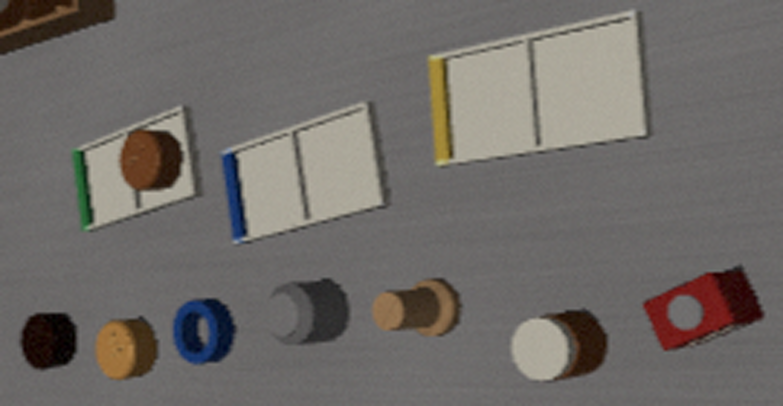

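```bash
cat > meas.py <<'E'
from h import *
import sys
def mask(img,lo,hi): return cv2.inRange(cv2.cvtColor(img,cv2.COLOR_BGR2HSV),np.array(lo),np.array(hi))
def near(m,c,r):
    k=np.zeros_like(m);cv2.circle(k,c,r,255,-1);return m&k
def cen(m):
    n,l,s,c=cv2.connectedComponentsWithStats(m); i=1+np.argmax(s[1:,4]); return c[i],s[i,4]
t,s=cv2.imread("pics/top0.png"),cv2.imread("pics/side0.png")
J={"dark":((129,245),(232,130),14,(0,85,0),(20,255,255)),
"gold":((180,250),(230,157),14,(12,80,60),(30,255,255)),
"pestle":((326,240),(244,256),18,(8,60,40),(30,255,255)),
"lid":((377,253),(230,302),13,(0,0,150),(60,70,255)),
"tindisc":((421,244),(242,350),7,(0,0,60),(180,110,255))}
for n,(a,b,r,lo,hi) in J.items():
    lo2=list(lo)
    if n=="lid": lo2[2]=120
    ca,na=cen(near(mask(t,lo,hi),a,r));cb,nb=cen(near(mask(s,lo2,hi),b,r+3))
    X,e=tri(ca,cb);print(n,ca.round(1),na,cb.round(1),nb,X.round(1),"gap %.1f"%e)
# tin orientation: red mask
m=near(mask(t,(0,120,40),(8,255,255))|mask(t,(172,120,40),(180,255,255)),(421,244),20)
print("tin red",cv2.minAreaRect(cv2.findNonZero(m)))
# trays
def quad(img,c,bar,v):
    m=mask(img,(0,0,v),(60,75,255))|mask(img,*bar)
    k=np.zeros_like(m);cv2.circle(k,c,50 if img is t else 60,255,-1)
    m=cv2.morphologyEx(m&k,cv2.MORPH_CLOSE,np.ones((7,7),np.uint8))
    cs=cv2.findContours(m,0,cv2.CHAIN_APPROX_NONE)[0]; q=max(cs,key=cv2.contourArea)
    h=cv2.convexHull(q)
    for eps in np.linspace(2,12,30):
        p=cv2.approxPolyDP(h,eps,True)
        if len(p)==4: return p[:,0].astype(float)
    return p[:,0].astype(float)
B={"blue":((275,193),(290,220),((100,120,50),(118,255,255))),"yellow":((366,181),(318,300),((18,110,90),(30,255,255))),"green":((188,181),(291,161),((55,80,50),(80,255,255)))}
for n,(a,b,bar) in B.items():
    qa,qb=quad(t,a,bar,165),quad(s,b,bar,130)
    if n=="green": pass
    pa=np.array([plane("top",u,12)[:2] for u in qa]);pb=np.array([plane("side",u,12)[:2] for u in qb])
    print(n,len(qa),len(qb))
    for p in pa:
        j=np.argmin(np.linalg.norm(pb-p,axis=1)) ; i=np.where((pa==p).all(1))[0][0]
        X,e=tri(qa[i],qb[j]);print("  top",p.round(1),"side",pb[j].round(1),"tri",X.round(1),"gap %.1f"%e)
    for P_ in(pa,pb): print("   rect",cv2.minAreaRect(P_.astype(np.float32)))
E
python3 meas.py
```

```text
dark [128.8 244.8] 432 [232.1 130.3] 222 [455.  366.   21.6] gap 1.6
gold [179.3 249.6] 472 [229.  157.8] 354 [444.2 241.   17.9] gap 0.3
pestle [325.4 240.5] 260 [243. 259.] 443 [ 471.2 -120.8   24.7] gap 2.3
lid [378.1 252.6] 263 [229.  300.4] 349 [ 441.  -243.6   61.7] gap 1.4
tindisc [421.4 244. ] 76 [241.8 350.9] 119 [ 462.9 -347.6   61.4] gap 1.7
tin red ((420.4999694824219, 244.0), (13.741456031799316, 20.6121826171875), 68.19859313964844)
blue 4 4
  top [644.2 -73.1] side [645.  -70.3] tri [643.9 -72.9  15.4] gap 0.8
  top [557.4 -81. ] side [561.2 -81.6] tri [559.5 -81.   10.8] gap 3.8
  top [545.4  87.4] side [545.9  88.6] tri [545.5  87.3  13.3] gap 0.6
  top [619.2  93.8] side [619.3  94.2] tri [619.2  93.7  12.4] gap 0.1
   rect ((593.1331787109375, 7.003746032714844), (87.13491821289062, 168.7591094970703), 5.2026848793029785)
   rect ((595.6412353515625, 7.292762756347656), (84.42395782470703, 170.88369750976562), 5.137197971343994)
yellow 4 4
  top [ 668.1 -139. ] side [ 669.6 -136. ] tri [ 668.  -138.6   15.7] gap 1.4
  top [ 669.9 -308.8] side [ 672.5 -308.1] tri [ 
[... 215 characters left out ...]
23.9638671875), (84.63568115234375, 171.1986846923828), 0.6288339495658875)
   rect ((628.2267456054688, -222.80587768554688), (85.6993408203125, 172.08062744140625), 0.9851670861244202)
green 4 4
  top [675.4 148.2] side [674.  148.6] tri [674.6 148.2  12.5] gap 1.3
  top [590.6 136.2] side [591.5 138.9] tri [590.7 135.9  14.8] gap 0.9
  top [568.4 304.7] side [572.3 306.8] tri [570.2 304.5  13.5] gap 3.9
  top [655.5 310.4] side [653.3 315.4] tri [653.3 309.2  17.1] gap 2.3
   rect ((622.6998291015625, 226.15402221679688), (87.13197326660156, 170.00885009765625), 7.518383979797363)
   rect ((622.8790283203125, 227.67434692382812), (83.1019287109375, 169.03041076660156), 6.7233405113220215)
```

```bash
cat >> meas.py <<'E'
print("----")
for n,v,img,c,r in(("top",(105,120),t,(421,244),18),("side",(70,),s,(244,352),24)):
    for vv in v:
        m=near(mask(img,(0,120,vv),(8,255,255))|mask(img,(172,120,vv),(180,255,255)),c,r)
        q=np.array([plane(n,u[0],59)[:2] for u in cv2.findNonZero(m)],np.float32)
        print(n,vv,cv2.minAreaRect(q))
# pestle top face: bright part
for n,v,img,c in(("top",150,t,(326,240)),("side",115,s,(243,252))):
    for vv in (v,v+15,v+25):
        cc,k=cen(near(mask(img,(8,60,vv),(30,255,255)),c,16)); print("pestle",n,vv,cc.round(1),k,plane(n,cc,68).round(1))
E
python3 meas.py | sed -n '/----/,$p'
```

```text
----
top 105 ((462.3839111328125, -347.148193359375), (32.303279876708984, 48.30131912231445), 20.978076934814453)
top 120 ((462.28582763671875, -347.6784362792969), (31.742326736450195, 47.40666580200195), 21.029129028320312)
side 70 ((463.7289123535156, -348.0704650878906), (33.753257751464844, 50.36956024169922), 21.373414993286133)
pestle top 150 [328.2 238.9] 111 [ 471.3 -123.4   68. ]
pestle top 165 [328.  238.9] 92 [ 471.2 -123.    68. ]
pestle top 175 [325.9 238. ] 40 [ 473.3 -118.1   68. ]
pestle side 115 [242.2 248.1] 110 [ 472.4 -121.7   68. ]
pestle side 130 [242.2 248.2] 100 [ 472.5 -121.9   68. ]
pestle side 140 [242.2 247.9] 80 [ 472.5 -121.2   68. ]
```

>>> step_arm([
  {"dx": 0.473, "dy": -0.308, "dz": 0, "roll": -11.05, "hand": 0.087},
  {"dx": 0.473, "dy": -0.308, "dz": 0, "roll": -11.05, "hand": 0.087},
  {"dx": 0.473, "dy": -0.308, "dz": 0, "roll": -11.05, "hand": 0.087},
  {"dx": 0.473, "dy": -0.308, "dz": 0, "roll": -11.05, "hand": 0.087},
  {"dx": 0.473, "dy": -0.308, "dz": 0, "roll": -11.05, "hand": 0.087},
  {"dx": 0.473, "dy": -0.308, "dz": 0, "roll": -11.05, "hand": 0.087},
  {"dx": 0.473, "dy": -0.308, "dz": 0, "roll": -11.05, "hand": 0.087},
  {"dx": 0.473, "dy": -0.308, "dz": 0, "roll": -11.05, "hand": 0.087},
  {"dx": 0.473, "dy": -0.308, "dz": 0, "roll": -11.05, "hand": 0.087},
  {"dx": 0.473, "dy": -0.308, "dz": 0, "roll": -11.05, "hand": 0.087},
  {"dx": 0.564, "dy": -0.777, "dz": 0.06, "roll": -11.05, "hand": 0.087},
  {"dx": 0.564, "dy": -0.777, "dz": 0.06, "roll": -11.05, "hand": 0.087},
  {"dx": 0.564, "dy": -0.777, "dz": 0.06, "roll": -11.05, "hand": 0.087},
  {"dx": 0.564, "dy": -0.777, "dz": 0.06, "roll": -11.05, "hand": 0.087},
  {"dx": 0.564, "dy": -0.777, "dz": 0.06, "roll": -11.05, "hand": 0.087},
  {"dx": 0.564, "dy": -0.777, "dz": 0.06, "roll": -11.05, "hand": 0.087},
  {"dx": 0.564, "dy": -0.777, "dz": 0.06, "roll": -11.05, "hand": 0.087},
  {"dx": 0.564, "dy": -0.777, "dz": 0.06, "roll": -11.05, "hand": 0.087},
  {"dx": 0.564, "dy": -0.777, "dz": 0.06, "roll": -11.05, "hand": 0.087},
  {"dx": 0.564, "dy": -0.777, "dz": 0.06, "roll": -11.05, "hand": 0.087},
])

```text
t: 2.6
eef_pos: [455.9, 364.7, 162.1]
ee_rot: [0.0, 0.707, 0.707, -0.0]
force: [-0.0, -0.4, -0.4]
gripper_width: 87.0
gripper_force: 0.0
```

>>> step_arm([
  {"dx": 0.002, "dy": -0.001, "dz": 0.06, "hand": 0.087},
  {"dx": 0.002, "dy": -0.001, "dz": 0.12, "hand": 0.087},
  {"dx": 0.002, "dy": -0.001, "dz": 0.14, "hand": 0.087},
  {"dx": 0.002, "dy": -0.001, "dz": 0.15, "hand": 0.087},
  {"dx": 0.002, "dy": -0.001, "dz": 0.15, "hand": 0.087},
  {"dx": 0.002, "dy": -0.001, "dz": 0.15, "hand": 0.04},
  {"dx": 0.002, "dy": -0.001, "dz": 0.15, "hand": 0.04},
  {"dx": 0.002, "dy": -0.001, "dz": 0.15, "hand": 0.04},
  {"dx": 0.002, "dy": -0.001, "dz": 0.15, "hand": 0.04},
  {"dx": 0.002, "dy": -0.001, "dz": 0.15, "hand": 0.04},
  {"dx": 0.002, "dy": -0.001, "dz": 0.14, "hand": 0.04},
  {"dx": 0.002, "dy": -0.001, "dz": 0.1, "hand": 0.04},
], force=20)

```text
schema error: expected keys dx, dy, dz, roll, hand
```

>>> step_arm([
  {"dx": 0.002, "dy": -0.001, "dz": 0.06, "roll": 0, "hand": 0.087},
  {"dx": 0.002, "dy": -0.001, "dz": 0.12, "roll": 0, "hand": 0.087},
  {"dx": 0.002, "dy": -0.001, "dz": 0.14, "roll": 0, "hand": 0.087},
  {"dx": 0.002, "dy": -0.001, "dz": 0.15, "roll": 0, "hand": 0.087},
  {"dx": 0.002, "dy": -0.001, "dz": 0.15, "roll": 0, "hand": 0.087},
  {"dx": 0.002, "dy": -0.001, "dz": 0.15, "roll": 0, "hand": 0.04},
  {"dx": 0.002, "dy": -0.001, "dz": 0.15, "roll": 0, "hand": 0.04},
  {"dx": 0.002, "dy": -0.001, "dz": 0.15, "roll": 0, "hand": 0.04},
  {"dx": 0.002, "dy": -0.001, "dz": 0.15, "roll": 0, "hand": 0.04},
  {"dx": 0.002, "dy": -0.001, "dz": 0.15, "roll": 0, "hand": 0.04},
  {"dx": 0.002, "dy": -0.001, "dz": 0.14, "roll": 0, "hand": 0.04},
  {"dx": 0.002, "dy": -0.001, "dz": 0.1, "roll": 0, "hand": 0.04},
], force=20)

```text
t: 4.1
eef_pos: [453.0, 366.7, 61.4]
ee_rot: [-0.0, 0.707, 0.707, -0.002]
force: [0.7, -0.7, -0.3]
gripper_width: 58.3
gripper_force: 20.0
```

>>> step_arm([
  {"dx": 0, "dy": 0, "dz": -0.05, "roll": 0, "hand": 0.04},
  {"dx": 0, "dy": 0, "dz": -0.06, "roll": 0, "hand": 0.04},
  {"dx": 0, "dy": 0, "dz": -0.06, "roll": 0, "hand": 0.04},
])

```text
t: 4.47
eef_pos: [454.5, 367.9, 122.9]
ee_rot: [0.0, 0.707, 0.707, 0.0]
force: [-0.5, -0.9, -1.7]
gripper_width: 58.2
gripper_force: 20.0
```

```bash
python3 - <<'E'
from rig import manip
import cv2
s=manip.get_state();print(s["force"],s["moment"],s["gripper_width"],s["eef_pos"])
cv2.imwrite("pics/s1.png",cv2.resize(manip.camera("side")[60:240,180:380],None,fx=3,fy=3))
E
```

```text
[-0.53116566 -0.92992624 -1.73343373] [ 0.06426535 -0.10464167  0.10671411] 58.24302794222809 [454.49836908 367.89393119 122.90946869]
```

View pics/s1.png

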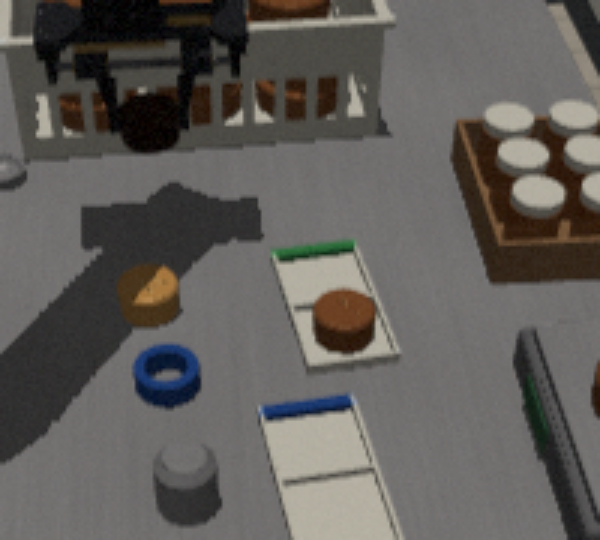

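The picture shows the dark cake hanging level between the fingers (crop 148,122). I'll carry it to the wide bay of the blue tray.

>>> step_arm([
  {"dx": -0.03, "dy": 0.011, "dz": 0, "roll": 0, "hand": 0.04},
  {"dx": -0.08, "dy": 0.029, "dz": 0, "roll": 0, "hand": 0.04},
  {"dx": -0.13, "dy": 0.047, "dz": 0, "roll": 0, "hand": 0.04},
  {"dx": -0.18, "dy": 0.065, "dz": 0, "roll": 0, "hand": 0.04},
  {"dx": -0.23, "dy": 0.083, "dz": 0, "roll": 0, "hand": 0.04},
  {"dx": -0.28, "dy": 0.101, "dz": 0, "roll": 0, "hand": 0.04},
  {"dx": -0.33, "dy": 0.119, "dz": 0, "roll": 0, "hand": 0.04},
  {"dx": -0.375, "dy": 0.135, "dz": 0, "roll": 0, "hand": 0.04},
  {"dx": -0.398, "dy": 0.143, "dz": 0.02, "roll": 0, "hand": 0.04},
  {"dx": -0.398, "dy": 0.143, "dz": 0.06, "roll": 0, "hand": 0.04},
  {"dx": -0.398, "dy": 0.143, "dz": 0.09, "roll": 0, "hand": 0.04},
  {"dx": -0.398, "dy": 0.143, "dz": 0.1, "roll": 0, "hand": 0.04},
  {"dx": -0.398, "dy": 0.143, "dz": 0.1, "roll": 0, "hand": 0.04},
  {"dx": -0.398, "dy": 0.143, "dz": 0.105, "roll": 0, "hand": 0.04},
  {"dx": -0.398, "dy": 0.143, "dz": 0.105, "roll": 0, "hand": 0.04},
])

```text
t: 6.4
eef_pos: [597.7, -30.0, 18.0]
ee_rot: [0.0, 0.707, 0.707, 0.0]
force: [0.2, -0.2, -0.2]
gripper_width: 57.9
gripper_force: 20.0
```

>>> step_arm([
  {"dx": 0, "dy": 0, "dz": 0.001, "roll": 0, "hand": 0.04},
  {"dx": 0, "dy": 0, "dz": 0.001, "roll": 0, "hand": 0.075},
  {"dx": 0, "dy": 0, "dz": 0.001, "roll": 0, "hand": 0.08},
  {"dx": 0, "dy": 0, "dz": 0.001, "roll": 0, "hand": 0.08},
  {"dx": 0, "dy": 0, "dz": 0.001, "roll": 0, "hand": 0.08},
  {"dx": 0, "dy": 0, "dz": -0.03, "roll": 0, "hand": 0.08},
  {"dx": 0, "dy": 0, "dz": -0.08, "roll": 0, "hand": 0.08},
  {"dx": -0.01, "dy": -0.008, "dz": -0.11, "roll": 0, "hand": 0.08},
  {"dx": -0.214, "dy": -0.157, "dz": -0.11, "roll": 0, "hand": 0.08},
  {"dx": -0.214, "dy": -0.157, "dz": -0.11, "roll": 0, "hand": 0.08},
  {"dx": -0.214, "dy": -0.157, "dz": -0.11, "roll": 0, "hand": 0.08},
  {"dx": -0.214, "dy": -0.157, "dz": -0.11, "roll": 0, "hand": 0.08},
  {"dx": -0.214, "dy": -0.157, "dz": -0.11, "roll": 0, "hand": 0.08},
  {"dx": -0.214, "dy": -0.157, "dz": -0.11, "roll": 0, "hand": 0.08},
])

```text
t: 8.15
eef_pos: [440.7, -243.8, 127.7]
ee_rot: [0.0, 0.707, 0.707, 0.0]
force: [0.1, 0.7, 0.4]
gripper_width: 80.0
gripper_force: 0.0
```

```bash
python3 - <<'E'
from rig import manip
import cv2
print(manip.get_state()["eef_pos"])
a=manip.camera("side");b=manip.camera("top");cv2.imwrite("pics/s2f.png",a);cv2.imwrite("pics/t2f.png",b)
cv2.imwrite("pics/s2.png",cv2.hconcat([cv2.resize(a[160:360,200:340],None,fx=2.8,fy=2.8),cv2.resize(b[150:290,220:360],None,fx=2.8,fy=4)]))
E
```

```text
[ 440.70584016 -243.7638474   127.73603368]
```

View pics/s2.png

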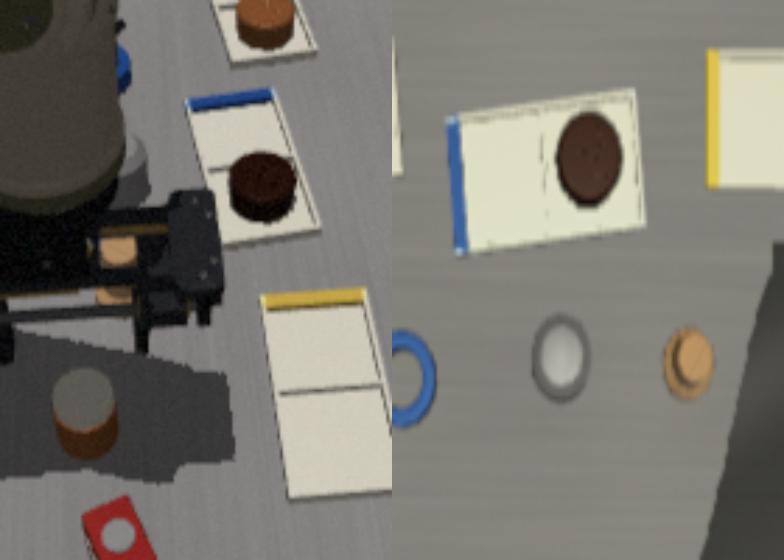

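The dark cake lies flat and central in the blue wide bay (top crop 588,158; the crop is stretched). Next is the jar.

>>> step_arm([
  {"dx": 0, "dy": 0, "dz": 0.05, "roll": 0, "hand": 0.08},
  {"dx": 0, "dy": 0, "dz": 0.09, "roll": 0, "hand": 0.08},
  {"dx": 0, "dy": 0, "dz": 0.111, "roll": 0, "hand": 0.08},
  {"dx": 0, "dy": 0, "dz": 0.111, "roll": 0, "hand": 0.08},
  {"dx": 0, "dy": 0, "dz": 0.111, "roll": 0, "hand": 0.03},
  {"dx": 0, "dy": 0, "dz": 0.111, "roll": 0, "hand": 0.03},
  {"dx": 0, "dy": 0, "dz": 0.111, "roll": 0, "hand": 0.03},
  {"dx": 0, "dy": 0, "dz": 0.111, "roll": 0, "hand": 0.03},
  {"dx": 0, "dy": 0, "dz": 0.111, "roll": 0, "hand": 0.03},
  {"dx": 0, "dy": 0, "dz": 0.111, "roll": 0, "hand": 0.03},
  {"dx": 0, "dy": 0, "dz": 0.09, "roll": 0, "hand": 0.03},
  {"dx": 0, "dy": 0, "dz": 0.04, "roll": 0, "hand": 0.03},
  {"dx": 0, "dy": 0, "dz": 0, "roll": 0, "hand": 0.03},
  {"dx": 0, "dy": 0, "dz": 0, "roll": 0, "hand": 0.03},
])

```text
t: 10.0
eef_pos: [442.0, -244.9, 130.3]
ee_rot: [0.003, 0.707, 0.707, 0.0]
force: [0.7, -0.1, -0.8]
gripper_width: 45.8
gripper_force: 20.0
```

>>> step_arm([
  {"dx": 0.03, "dy": 0.015, "dz": 0, "roll": 0, "hand": 0.03},
  {"dx": 0.075, "dy": 0.038, "dz": 0, "roll": 0, "hand": 0.03},
  {"dx": 0.12, "dy": 0.061, "dz": 0, "roll": 0, "hand": 0.03},
  {"dx": 0.165, "dy": 0.084, "dz": 0, "roll": 0, "hand": 0.03},
  {"dx": 0.21, "dy": 0.107, "dz": 0, "roll": 0, "hand": 0.03},
  {"dx": 0.255, "dy": 0.13, "dz": 0, "roll": 0, "hand": 0.03},
  {"dx": 0.285, "dy": 0.146, "dz": 0, "roll": 0, "hand": 0.03},
  {"dx": 0.293, "dy": 0.15, "dz": 0.01, "roll": 0, "hand": 0.03},
  {"dx": 0.293, "dy": 0.15, "dz": 0.05, "roll": 0, "hand": 0.03},
  {"dx": 0.293, "dy": 0.15, "dz": 0.09, "roll": 0, "hand": 0.03},
  {"dx": 0.293, "dy": 0.15, "dz": 0.101, "roll": 0, "hand": 0.03},
  {"dx": 0.293, "dy": 0.15, "dz": 0.101, "roll": 0, "hand": 0.03},
  {"dx": 0.293, "dy": 0.15, "dz": 0.106, "roll": 0, "hand": 0.03},
  {"dx": 0.293, "dy": 0.15, "dz": 0.106, "roll": 0, "hand": 0.03},
  {"dx": 0.293, "dy": 0.15, "dz": 0.106, "roll": 0, "hand": 0.03},
])

```text
t: 11.88
eef_pos: [590.8, 48.9, 22.2]
ee_rot: [0.0, 0.707, 0.707, 0.0]
force: [0.4, 1.0, -1.5]
gripper_width: 45.3
gripper_force: 20.0
```

>>> step_arm([
  {"dx": 0, "dy": 0, "dz": 0.001, "roll": 0, "hand": 0.03},
  {"dx": 0, "dy": 0, "dz": 0.002, "roll": 0, "hand": 0.03},
  {"dx": 0, "dy": 0, "dz": 0.002, "roll": 0, "hand": 0.03},
])

```text
t: 12.25
eef_pos: [590.7, 49.0, 20.9]
ee_rot: [0.0, 0.707, 0.707, -0.0]
force: [-5.1, -1.6, 12.5]
gripper_width: 45.6
gripper_force: 20.0
```

Contact (12 N): the jar is on the floor. I'll release it and go to the golden cake.

>>> step_arm([
  {"dx": 0, "dy": 0, "dz": -0.0005, "roll": 0, "hand": 0.03},
  {"dx": 0, "dy": 0, "dz": -0.0005, "roll": 0, "hand": 0.075},
  {"dx": 0, "dy": 0, "dz": -0.0005, "roll": 0, "hand": 0.075},
  {"dx": 0, "dy": 0, "dz": -0.0005, "roll": 0, "hand": 0.075},
  {"dx": 0, "dy": 0, "dz": -0.0005, "roll": 0, "hand": 0.075},
  {"dx": 0, "dy": 0, "dz": -0.04, "roll": 0, "hand": 0.08},
  {"dx": 0, "dy": 0, "dz": -0.09, "roll": 0, "hand": 0.08},
  {"dx": 0.006, "dy": -0.005, "dz": -0.11, "roll": 0, "hand": 0.087},
  {"dx": 0.192, "dy": -0.147, "dz": -0.11, "roll": 0, "hand": 0.087},
  {"dx": 0.192, "dy": -0.147, "dz": -0.11, "roll": 0, "hand": 0.087},
  {"dx": 0.192, "dy": -0.147, "dz": -0.11, "roll": 0, "hand": 0.087},
  {"dx": 0.192, "dy": -0.147, "dz": -0.11, "roll": 0, "hand": 0.087},
  {"dx": 0.192, "dy": -0.147, "dz": -0.11, "roll": 0, "hand": 0.087},
  {"dx": 0.192, "dy": -0.147, "dz": -0.11, "roll": 0, "hand": 0.087},
  {"dx": 0.192, "dy": -0.147, "dz": -0.11, "roll": 0, "hand": 0.087},
])

```text
t: 14.12
eef_pos: [444.0, 239.7, 129.2]
ee_rot: [0.0, 0.708, 0.706, -0.0]
force: [0.1, -0.2, 0.6]
gripper_width: 86.9
gripper_force: 0.0
```

```bash
python3 - <<'E'
from rig import manip
import cv2
print(manip.get_state()["eef_pos"])
a=manip.camera("side");b=manip.camera("top")
cv2.imwrite("pics/s3.png",cv2.hconcat([cv2.resize(a[120:320,200:340],None,fx=2.8,fy=2.8),cv2.resize(b[150:290,220:360],None,fx=2.8,fy=4)]))
E
```

```text
[444.00835554 239.73464089 129.21632837]
```

View pics/s3.png

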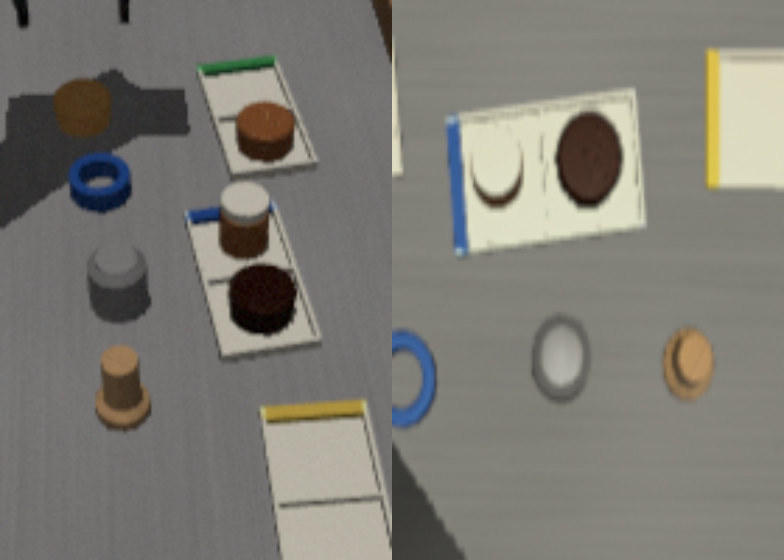

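The jar stands upright in the blue narrow bay (side crop 245,220). Next I grip the golden cake.

>>> step_arm([
  {"dx": 0.001, "dy": 0, "dz": 0.05, "roll": 0, "hand": 0.087},
  {"dx": 0.001, "dy": 0, "dz": 0.1, "roll": 0, "hand": 0.087},
  {"dx": 0.001, "dy": 0, "dz": 0.116, "roll": 0, "hand": 0.087},
  {"dx": 0.001, "dy": 0, "dz": 0.116, "roll": 0, "hand": 0.087},
  {"dx": 0.001, "dy": 0, "dz": 0.116, "roll": 0, "hand": 0.04},
  {"dx": 0.001, "dy": 0, "dz": 0.116, "roll": 0, "hand": 0.04},
  {"dx": 0.001, "dy": 0, "dz": 0.116, "roll": 0, "hand": 0.04},
  {"dx": 0.001, "dy": 0, "dz": 0.116, "roll": 0, "hand": 0.04},
  {"dx": 0.001, "dy": 0, "dz": 0.116, "roll": 0, "hand": 0.04},
  {"dx": 0.001, "dy": 0, "dz": 0.1, "roll": 0, "hand": 0.04},
  {"dx": 0.001, "dy": 0, "dz": 0.05, "roll": 0, "hand": 0.04},
  {"dx": 0.001, "dy": 0, "dz": 0, "roll": 0, "hand": 0.04},
  {"dx": 0.001, "dy": 0, "dz": 0, "roll": 0, "hand": 0.04},
])

```text
t: 15.85
eef_pos: [445.1, 243.3, 133.7]
ee_rot: [0.002, 0.707, 0.707, 0.003]
force: [1.0, -0.4, -2.7]
gripper_width: 58.4
gripper_force: 20.0
```

>>> step_arm([
  {"dx": -0.03, "dy": 0.011, "dz": 0, "roll": 0, "hand": 0.04},
  {"dx": -0.08, "dy": 0.029, "dz": 0, "roll": 0, "hand": 0.04},
  {"dx": -0.13, "dy": 0.048, "dz": 0, "roll": 0, "hand": 0.04},
  {"dx": -0.18, "dy": 0.066, "dz": 0, "roll": 0, "hand": 0.04},
  {"dx": -0.23, "dy": 0.084, "dz": 0, "roll": 0, "hand": 0.04},
  {"dx": -0.28, "dy": 0.102, "dz": 0, "roll": 0, "hand": 0.04},
  {"dx": -0.33, "dy": 0.121, "dz": 0, "roll": 0, "hand": 0.04},
  {"dx": -0.38, "dy": 0.139, "dz": 0, "roll": 0, "hand": 0.04},
  {"dx": -0.43, "dy": 0.157, "dz": 0, "roll": 0, "hand": 0.04},
  {"dx": -0.48, "dy": 0.176, "dz": 0, "roll": 0, "hand": 0.04},
  {"dx": -0.503, "dy": 0.184, "dz": 0.01, "roll": 0, "hand": 0.04},
  {"dx": -0.503, "dy": 0.184, "dz": 0.05, "roll": 0, "hand": 0.04},
  {"dx": -0.503, "dy": 0.184, "dz": 0.09, "roll": 0, "hand": 0.04},
  {"dx": -0.503, "dy": 0.184, "dz": 0.105, "roll": 0, "hand": 0.04},
  {"dx": -0.503, "dy": 0.184, "dz": 0.105, "roll": 0, "hand": 0.04},
  {"dx": -0.503, "dy": 0.184, "dz": 0.11, "roll": 0, "hand": 0.04},
  {"dx": -0.503, "dy": 0.184, "dz": 0.11, "roll": 0, "hand": 0.04},
])

```text
t: 17.98
eef_pos: [627.9, -261.2, 20.6]
ee_rot: [0.001, 0.707, 0.707, 0.0]
force: [0.3, -0.3, -1.4]
gripper_width: 58.0
gripper_force: 20.0
```

>>> step_arm([
  {"dx": 0, "dy": 0, "dz": 0.001, "roll": 0, "hand": 0.04},
  {"dx": 0, "dy": 0, "dz": 0.002, "roll": 0, "hand": 0.04},
  {"dx": 0, "dy": 0, "dz": 0.003, "roll": 0, "hand": 0.04},
  {"dx": 0, "dy": 0, "dz": 0.003, "roll": 0, "hand": 0.04},
])

```text
t: 18.48
eef_pos: [627.7, -261.2, 18.1]
ee_rot: [0.0, 0.707, 0.707, -0.0]
force: [-4.5, 1.7, 10.7]
gripper_width: 58.3
gripper_force: 20.0
```

>>> step_arm([
  {"dx": 0, "dy": 0, "dz": -0.0005, "roll": 0, "hand": 0.04},
  {"dx": 0, "dy": 0, "dz": -0.0005, "roll": 0, "hand": 0.08},
  {"dx": 0, "dy": 0, "dz": -0.0005, "roll": 0, "hand": 0.08},
  {"dx": 0, "dy": 0, "dz": -0.0005, "roll": 0, "hand": 0.08},
  {"dx": 0, "dy": 0, "dz": -0.0005, "roll": 0, "hand": 0.08},
  {"dx": 0, "dy": 0, "dz": -0.03, "roll": 0, "hand": 0.08},
  {"dx": 0, "dy": 0, "dz": -0.08, "roll": 0, "hand": 0.08},
  {"dx": 0.005, "dy": -0.005, "dz": -0.12, "roll": 0, "hand": 0.07},
  {"dx": 0.139, "dy": -0.156, "dz": -0.12, "roll": 0, "hand": 0.07},
  {"dx": 0.139, "dy": -0.156, "dz": -0.12, "roll": 0, "hand": 0.07},
  {"dx": 0.139, "dy": -0.156, "dz": -0.12, "roll": 0, "hand": 0.07},
  {"dx": 0.139, "dy": -0.156, "dz": -0.12, "roll": 0, "hand": 0.07},
  {"dx": 0.139, "dy": -0.156, "dz": -0.12, "roll": 0, "hand": 0.07},
  {"dx": 0.139, "dy": -0.156, "dz": -0.12, "roll": 0, "hand": 0.07},
])

```text
t: 20.23
eef_pos: [472.4, -123.1, 136.8]
ee_rot: [0.0, 0.707, 0.707, 0.0]
force: [-0.2, -0.2, -0.2]
gripper_width: 70.0
gripper_force: 0.0
```

>>> step_arm([
  {"dx": 0.001, "dy": 0, "dz": 0.05, "roll": 0, "hand": 0.07},
  {"dx": 0.001, "dy": 0, "dz": 0.09, "roll": 0, "hand": 0.07},
  {"dx": 0.001, "dy": 0, "dz": 0.11, "roll": 0, "hand": 0.07},
  {"dx": 0.001, "dy": 0, "dz": 0.11, "roll": 0, "hand": 0.07},
  {"dx": 0.001, "dy": 0, "dz": 0.11, "roll": 0, "hand": 0.02},
  {"dx": 0.001, "dy": 0, "dz": 0.11, "roll": 0, "hand": 0.02},
  {"dx": 0.001, "dy": 0, "dz": 0.11, "roll": 0, "hand": 0.02},
  {"dx": 0.001, "dy": 0, "dz": 0.11, "roll": 0, "hand": 0.02},
  {"dx": 0.001, "dy": 0, "dz": 0.11, "roll": 0, "hand": 0.02},
  {"dx": 0.001, "dy": 0, "dz": 0.11, "roll": 0, "hand": 0.02},
  {"dx": 0.001, "dy": 0, "dz": 0.1, "roll": 0, "hand": 0.02},
  {"dx": 0.001, "dy": 0, "dz": 0.06, "roll": 0, "hand": 0.02},
  {"dx": 0.001, "dy": 0, "dz": 0.02, "roll": 0, "hand": 0.02},
  {"dx": 0.001, "dy": 0, "dz": 0.02, "roll": 0, "hand": 0.02},
])

```text
t: 21.98
eef_pos: [473.3, -121.4, 119.9]
ee_rot: [0.003, 0.707, 0.707, 0.001]
force: [0.4, -0.3, -1.2]
gripper_width: 28.9
gripper_force: 20.0
```

```bash
python3 - <<'E'
from rig import manip
import cv2
print(manip.get_state()["eef_pos"])
a=manip.camera("side");b=manip.camera("top")
cv2.imwrite("pics/s4.png",cv2.hconcat([cv2.resize(a[160:360,200:360],None,fx=2.8,fy=2.8),cv2.resize(b[150:290,310:430],None,fx=2.8,fy=4)]))
E
```

```text
[ 473.30303805 -121.38563695  119.85268071]
```

View pics/s4.png

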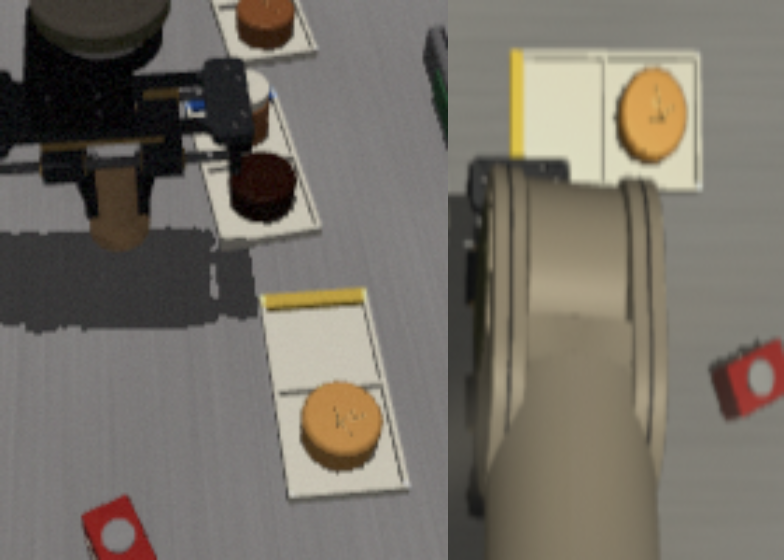

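The golden cake lies flat in the yellow wide bay (top crop 652,113), and the pestle hangs in the fingers (side crop 118,220). I'll place the pestle.

>>> step_arm([
  {"dx": -0.01, "dy": 0.03, "dz": 0, "roll": 0, "hand": 0.02},
  {"dx": -0.027, "dy": 0.07, "dz": 0, "roll": 0, "hand": 0.02},
  {"dx": -0.043, "dy": 0.11, "dz": 0, "roll": 0, "hand": 0.02},
  {"dx": -0.056, "dy": 0.145, "dz": 0, "roll": 0, "hand": 0.02},
  {"dx": -0.0595, "dy": 0.1545, "dz": 0, "roll": 0, "hand": 0.02},
  {"dx": -0.0595, "dy": 0.1545, "dz": 0.03, "roll": 0, "hand": 0.02},
  {"dx": -0.0595, "dy": 0.1545, "dz": 0.06, "roll": 0, "hand": 0.02},
  {"dx": -0.0595, "dy": 0.1545, "dz": 0.08, "roll": 0, "hand": 0.02},
  {"dx": -0.0595, "dy": 0.1545, "dz": 0.083, "roll": 0, "hand": 0.02},
  {"dx": -0.0595, "dy": 0.1545, "dz": 0.085, "roll": 0, "hand": 0.02},
  {"dx": -0.0595, "dy": 0.1545, "dz": 0.085, "roll": 0, "hand": 0.02},
])

```text
t: 23.45
eef_pos: [626.4, -180.7, 32.6]
ee_rot: [0.001, 0.707, 0.707, 0.0]
force: [0.3, -0.6, -1.0]
gripper_width: 29.3
gripper_force: 20.0
```

>>> step_arm([
  {"dx": 0, "dy": 0, "dz": 0.001, "roll": 0, "hand": 0.02},
  {"dx": 0, "dy": 0, "dz": 0.002, "roll": 0, "hand": 0.02},
  {"dx": 0, "dy": 0, "dz": 0.002, "roll": 0, "hand": 0.02},
])

```text
t: 23.82
eef_pos: [626.4, -180.7, 30.8]
ee_rot: [0.001, 0.707, 0.707, 0.0]
force: [-1.7, 0.6, 6.6]
gripper_width: 29.4
gripper_force: 20.0
```

>>> step_arm([
  {"dx": 0, "dy": 0, "dz": 0, "roll": 0, "hand": 0.02},
  {"dx": 0, "dy": 0, "dz": 0, "roll": 0, "hand": 0.06},
  {"dx": 0, "dy": 0, "dz": 0, "roll": 0, "hand": 0.06},
  {"dx": 0, "dy": 0, "dz": 0, "roll": 0, "hand": 0.06},
  {"dx": 0, "dy": 0, "dz": 0, "roll": 0, "hand": 0.06},
  {"dx": 0, "dy": 0, "dz": -0.03, "roll": 0, "hand": 0.06},
  {"dx": 0, "dy": 0, "dz": -0.08, "roll": 0, "hand": 0.06},
  {"dx": -0.006, "dy": -0.006, "dz": -0.11, "roll": 0, "hand": 0.06},
  {"dx": -0.167, "dy": -0.1635, "dz": -0.11, "roll": -3.5, "hand": 0.065},
  {"dx": -0.167, "dy": -0.1635, "dz": -0.11, "roll": -3.5, "hand": 0.065},
  {"dx": -0.167, "dy": -0.1635, "dz": -0.11, "roll": -3.5, "hand": 0.065},
  {"dx": -0.167, "dy": -0.1635, "dz": -0.11, "roll": -3.5, "hand": 0.065},
  {"dx": -0.167, "dy": -0.1635, "dz": -0.11, "roll": -3.5, "hand": 0.065},
  {"dx": -0.167, "dy": -0.1635, "dz": -0.11, "roll": -3.5, "hand": 0.065},
  {"dx": -0.167, "dy": -0.1635, "dz": -0.11, "roll": -3.5, "hand": 0.065},
])

```text
t: 25.7
eef_pos: [463.6, -346.1, 139.6]
ee_rot: [0.0, 0.565, 0.825, 0.0]
force: [0.6, -0.1, 0.8]
gripper_width: 65.4
gripper_force: 0.0
```

```bash
python3 - <<'E'
from rig import manip
import cv2
s=manip.get_state();print(s["eef_pos"],s["ee_rot"])
a=manip.camera("side");b=manip.camera("top")
cv2.imwrite("pics/s5.png",cv2.hconcat([cv2.resize(a[220:420,200:360],None,fx=2.8,fy=2.8),cv2.resize(b[150:290,320:440],None,fx=2.8,fy=4)]))
E
```

```text
[ 463.58779106 -346.14189654  139.64206868] [1.37385320e-04 5.65308286e-01 8.24879636e-01 3.29096291e-04]
```

View pics/s5.png

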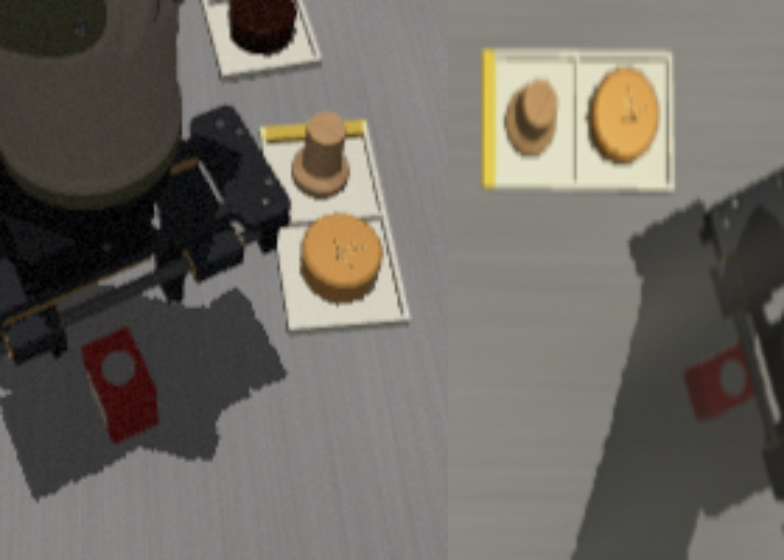

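The pestle stands upright in the yellow narrow bay (side crop 322,150), and the gripper is lined up over the tin. Now I'll grip the tin.

>>> step_arm([
  {"dx": -0.001, "dy": 0, "dz": 0.05, "roll": 0, "hand": 0.065},
  {"dx": -0.001, "dy": 0, "dz": 0.1, "roll": 0, "hand": 0.065},
  {"dx": -0.001, "dy": 0, "dz": 0.123, "roll": 0, "hand": 0.065},
  {"dx": -0.001, "dy": 0, "dz": 0.123, "roll": 0, "hand": 0.065},
  {"dx": -0.001, "dy": 0, "dz": 0.123, "roll": 0, "hand": 0.02},
  {"dx": -0.001, "dy": 0, "dz": 0.123, "roll": 0, "hand": 0.02},
  {"dx": -0.001, "dy": 0, "dz": 0.123, "roll": 0, "hand": 0.02},
  {"dx": -0.001, "dy": 0, "dz": 0.123, "roll": 0, "hand": 0.02},
  {"dx": -0.001, "dy": 0, "dz": 0.123, "roll": 0, "hand": 0.02},
  {"dx": -0.001, "dy": 0, "dz": 0.123, "roll": 0, "hand": 0.02},
  {"dx": -0.001, "dy": 0, "dz": 0.1, "roll": 0, "hand": 0.02},
  {"dx": -0.001, "dy": 0, "dz": 0.05, "roll": 0, "hand": 0.02},
  {"dx": -0.001, "dy": 0, "dz": 0, "roll": 0, "hand": 0.02},
  {"dx": -0.001, "dy": 0, "dz": 0, "roll": 0, "hand": 0.02},
])

```text
t: 27.55
eef_pos: [464.7, -349.5, 143.4]
ee_rot: [0.003, 0.566, 0.824, -0.0]
force: [0.4, -0.0, -1.7]
gripper_width: 33.7
gripper_force: 20.0
```

>>> step_arm([
  {"dx": 0.031, "dy": 0.022, "dz": 0, "roll": 0, "hand": 0.02},
  {"dx": 0.068, "dy": 0.047, "dz": 0, "roll": 0.2, "hand": 0.02},
  {"dx": 0.104, "dy": 0.073, "dz": 0, "roll": 0.4, "hand": 0.02},
  {"dx": 0.146, "dy": 0.102, "dz": 0, "roll": 0.6, "hand": 0.02},
  {"dx": 0.188, "dy": 0.131, "dz": 0, "roll": 0.8, "hand": 0.02},
  {"dx": 0.229, "dy": 0.161, "dz": 0, "roll": 1.0, "hand": 0.02},
  {"dx": 0.271, "dy": 0.19, "dz": 0, "roll": 1.2, "hand": 0.02},
  {"dx": 0.313, "dy": 0.219, "dz": 0, "roll": 1.4, "hand": 0.02},
  {"dx": 0.354, "dy": 0.248, "dz": 0, "roll": 1.6, "hand": 0.02},
  {"dx": 0.396, "dy": 0.277, "dz": 0, "roll": 1.8, "hand": 0.02},
  {"dx": 0.438, "dy": 0.307, "dz": 0, "roll": 2.0, "hand": 0.02},
  {"dx": 0.475, "dy": 0.332, "dz": 0, "roll": 2.2, "hand": 0.02},
  {"dx": 0.505, "dy": 0.354, "dz": 0, "roll": 2.3, "hand": 0.02},
  {"dx": 0.521, "dy": 0.365, "dz": 0, "roll": 2.3, "hand": 0.02},
  {"dx": 0.521, "dy": 0.365, "dz": 0, "roll": 2.3, "hand": 0.02},
  {"dx": 0.521, "dy": 0.365, "dz": 0.05, "roll": 2.3, "hand": 0.02},
  {"dx": 0.521, "dy": 0.365, "dz": 0.09, "roll": 2.3, "hand": 0.02},
  {"dx": 0.521, "dy": 0.365, "dz": 0.11, "roll": 2.3, "hand": 0.02},
  {"dx": 0.521, "dy": 0.365, "dz": 0.116, "roll": 2.3, "hand": 0.02},
  {"dx": 0.521, "dy": 0.365, "dz": 0.116, "roll": 2.3, "hand": 0.02},
])

```text
t: 30.05
eef_pos: [617.3, 268.8, 24.5]
ee_rot: [0.0, 0.661, 0.75, 0.001]
force: [-0.2, 0.5, -0.8]
gripper_width: 33.8
gripper_force: 20.0
```

>>> step_arm([
  {"dx": 0, "dy": 0, "dz": 0.002, "roll": 0, "hand": 0.02},
  {"dx": 0, "dy": 0, "dz": 0.003, "roll": 0, "hand": 0.02},
  {"dx": 0, "dy": 0, "dz": 0.004, "roll": 0, "hand": 0.02},
  {"dx": 0, "dy": 0, "dz": 0.004, "roll": 0, "hand": 0.02},
])

```text
t: 30.55
eef_pos: [617.2, 268.9, 21.1]
ee_rot: [0.0, 0.661, 0.75, 0.0]
force: [-2.6, -2.3, 9.4]
gripper_width: 33.9
gripper_force: 20.0
```

>>> step_arm([
  {"dx": 0, "dy": 0, "dz": 0, "roll": 0, "hand": 0.06},
  {"dx": 0, "dy": 0, "dz": 0, "roll": 0, "hand": 0.06},
  {"dx": 0, "dy": 0, "dz": 0, "roll": 0, "hand": 0.06},
  {"dx": 0, "dy": 0, "dz": 0, "roll": 0, "hand": 0.06},
  {"dx": 0, "dy": 0, "dz": -0.03, "roll": 0, "hand": 0.06},
  {"dx": 0, "dy": 0, "dz": -0.08, "roll": 0, "hand": 0.06},
  {"dx": 0, "dy": 0, "dz": -0.14, "roll": 0, "hand": 0.06},
  {"dx": 0, "dy": 0, "dz": -0.18, "roll": 0, "hand": 0.06},
  {"dx": 0.1, "dy": -0.15, "dz": -0.18, "roll": 0, "hand": 0.06},
  {"dx": 0.1, "dy": -0.15, "dz": -0.18, "roll": 0, "hand": 0.06},
  {"dx": 0.1, "dy": -0.15, "dz": -0.18, "roll": 0, "hand": 0.06},
  {"dx": 0.1, "dy": -0.15, "dz": -0.18, "roll": 0, "hand": 0.06},
  {"dx": 0.1, "dy": -0.15, "dz": -0.18, "roll": 0, "hand": 0.06},
])

```text
t: 32.17
eef_pos: [456.1, 348.6, 199.6]
ee_rot: [0.0, 0.661, 0.75, 0.0]
force: [0.4, -0.3, 0.2]
gripper_width: 60.2
gripper_force: 0.0
```

```bash
python3 - <<'E'
from rig import manip
import cv2
a=manip.camera("side");b=manip.camera("top")
cv2.imwrite("pics/s6.png",cv2.hconcat([cv2.resize(a[110:360,200:360],None,fx=2.2,fy=2.2),cv2.resize(b[140:290,140:440],None,fx=1.45,fy=550/150)]))
E
```

```text
(no output)
```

View pics/s6.png

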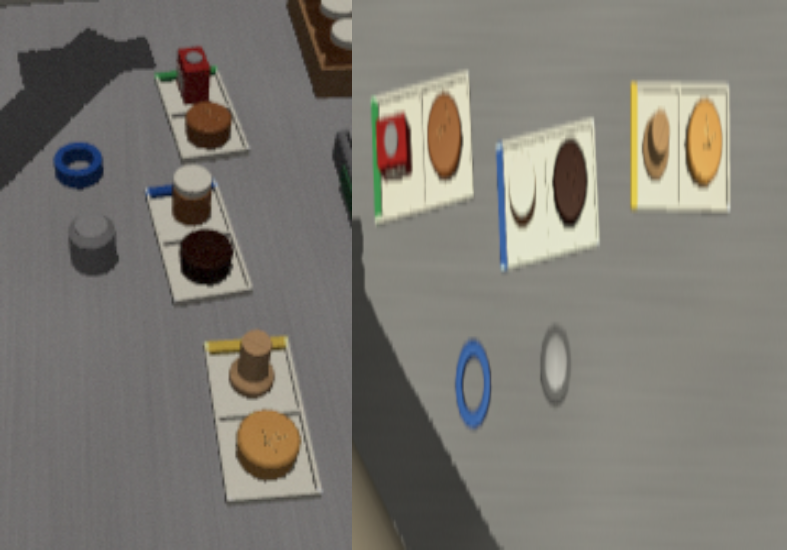

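All five items sit in the right bays, upright or flat. The tin is at side crop (195,75), and the tape and shaker have not moved. I'm handing in.

```bash
python3 -c "
from rig import manip
print(manip.job_done())"
```

```text
the job is handed in; nothing more can be done
None
```

The job is handed in at about 32 s of the 112 s allowed: all three trays are made up as asked, in the order asked, and the tape roll and shaker were left where they stood. The final pictures show every item in its bay, but no verdict came back when I handed in.

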